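# Hook down the drive and press the tube rotor onto its splined spindle

## Robot

A 6-joint arm with a two-finger parallel gripper is mounted at the origin on the work surface. World frame = base frame: x ahead of the robot, y to its left, z up, the work surface at z = 0. Lengths are in mm, angles in rad, forces in N, time in s.
With the tool pointing down it reaches from about 300 to 950 mm from the base axis. Payload 3.1 kg.
Tool frame: the origin (TCP) lies midway between the tips of the shut fingers; the grasp point (between the pads) lies 19 mm behind it; z points along the fingers, x is the direction in which the jaws open and shut, and the axes are right-handed (so a half turn about z gives the same grasp; the last joint's range is limited). The gripper opens to 85 mm and grips with 20 to 120 N. Pads are 22 mm wide; open, the fingers measure 114 mm over their backs; the gripper's body (76 mm by 85 mm) begins 54 mm behind the grasp point. The pads swing forward as they close: fully open they stand 13 mm farther back than shut.
Start: joints at [-1.216, 0.308, 1.634, -0, 1.2, -0.07], TCP at [257.562, -569.468, 231.272] pointing down, gripper open.
Joint ranges: [-3.06, 3.06], [-0.79, 1.96], [0.05, 2.63], [-1.19, 4.34], [0.05, 2.64], [-2.94, 2.94]. Speed limits (rad/s): [2.79, 2.79, 3.14, 3.14, 3.14, 3.14].

## Interface

Orientations are given as a unit quaternion [w, x, y, z].
In Python, from cell import bot, eyes gives the robot as it stands.
- The arm moves only by the shell command python3 -m creep 'ROWS'. ROWS is JSON, a list of rows, each a list of 7 numbers: the turn, a rotation vector about the world's x, y, z in rad, then the shift along the world's x, y, z in m, then the closure, from 0 (fully open) to 1 (shut). In form: [[wx, wy, wz, x, y, z, fingers], ...]. A call has 1 to 20 rows; each row shifts and turns the commanded pose from where the row before left it; what a row does not reach is not made up. A row lasts 1/8 s, in which the tool goes at most 62.5 mm and 10.7 degrees, less where a joint would pass 70% of its speed; a pose out of reach is approached as far as the arm can. A call with a gripper value outside its range is refused whole. The fingers move at their own pace and stop on an object; the grip force is fixed at half the most. Time passes only in rows, so rows that do not move let the fingers close. It gives the time, the measured TCP pose, the force and the opening at its end, in the units of the state.
- bot.get_obs(): the state, without advancing time (a new reading comes with each control period).
- eyes.grab_frame(name): name is "scene" or "top"; returns a dict with "img" (400x640x3 uint8, red, green, blue), "camera_matrix" (3x3 intrinsics, pixels), "T" (4x4, takes a point from camera to world coordinates). Camera axes: x right, y up, looking along -z (the intrinsics and any distortion apply to the point x, -y, -z); pixel columns grow to the right and rows downward; lengths in mm; the calibration is good to about 2 mm. A picture is of the moment at which its call begins. There is no depth.
- bot.hand_in(): hands the job in, once; it reports no verdict.
The state is a dict: "t": time; "joint_positions": joint angles; "joint_vel": joint speeds; "effort": joint torques, N m; "tool_pos": TCP position; "tcp_rot": TCP orientation; "ft_force": force on the tool from outside, world axes, zero at the start; "ft_torque": the same for the moment, N m; "gripper_width": finger opening in mm.
Only numpy, scipy, OpenCV 4.12 (cv2) and the standard library are available. Lean on these libraries where they do the work, as an engineer would, in place of code of your own. Each camera call takes 0.05 s, during which the arm holds its last target.

## Task

Swing the red hold-down hook of the white rotor drive shut into its catch first; only then pick up the blue tube rotor by its orange grip bar, turn it until the grooves under its hub mesh with the cross-shaped spindle, and slide it level down onto the spindle, fully home against the spring-loaded black seat. The seat pushes the rotor back up when it is let go, so finish while still holding the rotor and pressing it fully down. Leave everything else on the counter where it is.

Things in the scene. Friction and masses are not known exactly. Their poses are not given: they have to be found in the camera images.
- hook (a joint): angle (rad) of the red hook arm about its upright hinge pin: 0 = shut, at its stop inside the C-shaped steel catch; grows as the arm swings out from the drive housing (clockwise seen from above), at most 1.7. Starts well open, turns with light friction (about 1 N at the peg) and stays where it is left. Shut means below 0.09.
- hook_peg (a point): middle of the upright red peg on the hook arm, 16 mm in diameter, 36 mm tall (18 mm above and below this point), 75 mm from the hinge pin; push or pinch it to swing the arm. Peg top 106 mm above the counter, arm top 70 mm. The arm is 12 mm wide. Shut, the peg's axis is 30 mm out from the housing's side wall (top 85 mm); the catch, 80 mm tall, takes the arm's end 99 to 117 mm from the pin.
- hook_hinge (a point): hinge pin of the hook, vertical axis, 62 mm above the counter, on a 24 mm square pillar. Axes as the drive's: with the hook shut the arm points along +x from here; at joint value q it points along (cos q, -sin q) in these axes.
- drive: white and orange rotor drive, fixed to the counter: housing 180 (x) x 170 (y) x 85 mm tall on a dark base plate 210 x 250 mm; origin at the counter under the spindle's axis. The hook is on its -y side. It is placed and turned differently each time.
- spindle: steel spindle upright in the middle of the drive's top, fixed, does not turn: two crossed vertical blades, 44 mm long, 8 mm thick, along its x and y axes; the shape repeats every quarter turn. Origin on its axis at the housing's top, 85 mm above the counter; blades rise 31 mm from there, the last 4 mm as a 45 degree ridge. Stands at any angle to the drive.
- seat (a joint): travel (m) of the black spring seat (80 mm across) around the spindle: 0 = up, its top 12 mm above the housing's top (97 mm above the counter); grows as it is pressed down, hard stop at 0.008. Spring 5 N at 0, 14 N at 0.008; the rotor's weight alone does not move it. Fully home means more than 0.0055, best close to 0.008.
- rotor_grip (a point): centre of the orange grip bar on top of the blue tube rotor, 60 mm above the rotor's underside. Bar 46 mm long (its x), 20 mm thick (its y), 36 mm tall (18 mm above and below this point), on the middle of a blue disc 116 mm across whose top is 42 mm above the underside. Mass about 0.28 kg, starts upright on the counter. Fully home this point is 64 mm above the spindle's origin.
- rotor_hub (a point): centre of the underside of the rotor's aluminium hub (52 x 52 mm, 32 mm tall, below the disc); axes as the grip bar's. Two crossed grooves, 11 mm wide, 32 mm deep, open at the sides, are cut from below through the middle along x and y; they take the spindle's blades in any of four positions a quarter turn apart.
- reagent: white reagent bottle, blue cap, 56 mm across, 130 mm tall; origin at the centre of its underside; leave it alone
- beaker: empty glass beaker, 70 mm across, 85 mm tall; origin at the centre of its underside; leave it alone
- remote: white remote control lying flat, 45 x 120 x 18 mm; origin at the centre of its underside; leave it alone
- rack: green test tube rack with capped tubes, 200 x 70 x 82 mm; origin at the centre of its underside; leave it alone
- jar: amber glass jar, 64 mm across, 85 mm tall; origin at the centre of its underside; leave it alone
- carton: small cardboard carton, 90 x 120 x 60 mm; origin at the centre of its underside; leave it alone
- weight: brass check weight, 40 mm across, 30 mm tall; origin at the centre of its underside; leave it alone
There are look-alikes about, which are no part of the job. There is more than one size of the part that bears rotor_grip; the job needs the middle-sized.

How it is judged (in metres and radians):
On the way, in this order (a step that is already met when the one before it is completed fails the run):
1. the hook is swung shut in its catch, while the rotor still stands on the counter (value of joint hook below 0.09 rad and height (world z) of rotor_grip below 0.07 m), for 0.2 s.
2. the rotor is meshed on the spindle and pressed home (value of joint seat above 0.0055 m and horizontal distance between rotor_grip and spindle below 0.005 m and z of rotor_grip in the frame of spindle below 0.068 m and angle between rotor_grip's own z axis and vertical below 0.08 rad and (angle between the x axis of rotor_grip and the x axis of spindle, either way round below 0.12 rad or angle between the x axis of rotor_grip and the y axis of spindle, either way round below 0.12 rad) and contact force between the fingers and rotor above 2 N), for 0.2 s.
At the end, for the whole second after the job is handed in: The hook is shut in its catch (within 0.09 rad) and the rotor, meshed with the spindle (within 0.12 rad of a quarter-turn position, 5 mm of the axis and 0.08 rad of level), is held down by the fingers with the spring seat pressed at least 5.5 of its 8 mm; the gripper is still pressing on the rotor (all of step 2 and value of joint hook below 0.09 rad); the arm keeps its last pose, push and grip.
It fails at once if a bystander on the counter is moved by more than 50 mm (distance of any of reagent, beaker, remote, rack, jar, carton, weight from where it was at the start of the episode above 0.05 m).
It also fails if it takes over 64 s, if anything falls off the work surface, if the arm or the gripper's body presses on something with over 40 N, if the wrist force passes 120 N, or if a joint passes its speed limit or range.

## Working session

There is one attempt and no reset: what is moved stays moved. The work goes in short steps, Python scripts to look and compute and a shell command to move; the robot and the scene stay as the last step left them, time stands still between calls to the robot, and variables do not carry over. Pictures are saved under pics/ and viewed, and the job is handed in when it is done.

```bash
ls; mkdir -p pics
python3 - <<'E'
from cell import bot, eyes
import cv2
for n in ("scene","top"):
    f=eyes.grab_frame(n)
    cv2.imwrite(f"pics/{n}0.png",f["img"][:,:,::-1])
    print(n,f["camera_matrix"].tolist(),f["T"].round(3).tolist(),f.keys())
print(bot.get_obs())
E
```

```text
pics
scene [[441.97799027171, 0.0, 319.5072579534002], [0.0, 441.97799027171, 201.07780643401142], [0.0, 0.0, 1.0]] [[0.077, -0.664, 0.744, 1453.21], [0.997, 0.06, -0.049, -41.05], [-0.012, 0.746, 0.666, 932.917], [0.0, 0.0, 0.0, 1.0]] dict_keys(['img', 'camera_matrix', 'T'])
top [[462.69094628297853, 0.0, 316.5072600665473], [0.0, 462.69094628297853, 196.162254224491], [0.0, 0.0, 1.0]] [[-0.026, 0.998, -0.058, 398.764], [-1.0, -0.025, 0.006, 17.654], [0.004, 0.058, 0.998, 1690.467], [0.0, 0.0, 0.0, 1.0]] dict_keys(['img', 'camera_matrix', 'T'])
{'t': 0.1, 'joint_positions': array([-1.21569113e+00,  3.08928433e-01,  1.63505823e+00,  2.12790689e-05,
        1.19972260e+00, -6.97114372e-02]), 'joint_vel': array([-0.0007726 , -0.00128727, -0.00183747,  0.00035695,  0.00012758,
        0.00159077]), 'effort': array([-1.31492907e-03, -4.16409516e+01, -2.77644521e+01, -8.95442167e-05,
        4.01557641e-03,  1.84324296e-05]), 'tool_pos': array([ 257.30844675, -568.75155124,  230.15587866]), 'tcp_rot': array([-6.42240547e-04,  8.40281230e-01, -5.42149734e-01, -8.41212664e-04]), 'ft_force': array([-0.34837512,  0.13671483, -0.51499899]), 'ft_torque': array([-0.00789832, -0.01584823,  0.01271314]), 'gripper_width': 85.20211335076085}
```

View pics/scene0.png

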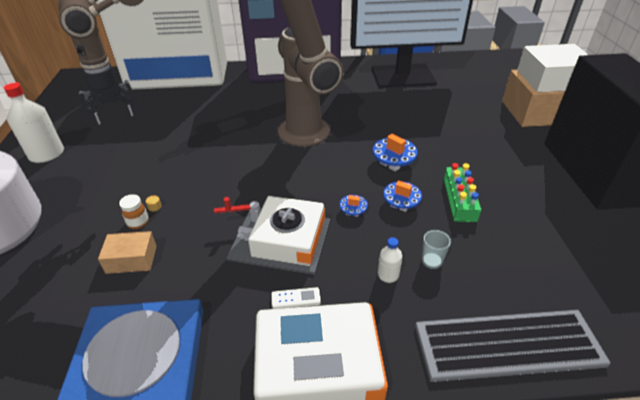

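View pics/top0.png

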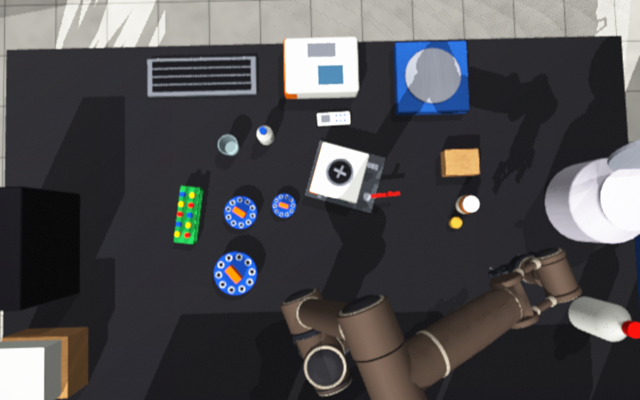

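The top view shows the drive at (340,173), the open hook at (385,195), and three rotors. The middle-sized one is at (240,213). Next I'll zoom in and measure.

```bash
cat > h.py <<'E'
import numpy as np, cv2
from cell import bot, eyes
def grab(n):
    f=eyes.grab_frame(n); return f["img"],np.array(f["camera_matrix"]),np.array(f["T"])
def ray(K,T,u,v):
    d=np.array([(u-K[0,2])/K[0,0],-(v-K[1,2])/K[1,1],-1.]); return T[:3,3],T[:3,:3]@d
def onz(K,T,u,v,z):
    o,d=ray(K,T,u,v); return o+d*(z-o[2])/d[2]
def proj(K,T,p):
    c=T[:3,:3].T@(np.asarray(p,float)-T[:3,3]); return K[0,2]+K[0,0]*c[0]/-c[2], K[1,2]-K[1,1]*c[1]/-c[2]
def zoom(img,x0,y0,x1,y1,s,name):
    c=cv2.resize(img[y0:y1,x0:x1],None,fx=s,fy=s,interpolation=cv2.INTER_CUBIC); cv2.imwrite(name,c[:,:,::-1])
def mask(img,lo,hi):
    return cv2.inRange(cv2.cvtColor(img,cv2.COLOR_RGB2HSV),lo,hi)
def blobs(m,amin=15):
    n,l,s,c=cv2.connectedComponentsWithStats(m)
    return [(s[i],c[i],l==i) for i in range(1,n) if s[i,4]>=amin]
E
python3 - <<'E'
from h import *
for n in ("scene","top"):
    img,K,T=grab(n)
    if n=="top": zoom(img,200,130,420,240,3.6,"pics/topz.png"); zoom(img,300,135,410,215,7,"pics/topd.png")
    else: zoom(img,200,120,440,300,3.3,"pics/scz.png")
    for nm,lo,hi in (("or",(5,150,150),(18,255,255)),("red",(0,150,90),(4,255,255)),("blue",(100,150,80),(125,255,255))):
        for s,c,l in blobs(mask(img,lo,hi)):
            p=onz(K,T,*c,{"or":78,"red":88,"blue":42}[nm])
            print(n,nm,s.tolist(),c.round(1),p.round(1))
E
```

```text
scene or [387, 134, 18, 20, 251] [395.4 143.1] [227.5 301.6  78. ]
scene or [396, 181, 15, 16, 165] [402.7 188.3] [463.5 274.5  78. ]
scene or [349, 195, 10, 10, 78] [353.2 200.1] [502.9 120.3  78. ]
scene or [297, 209, 28, 55, 204] [308.7 248.3] [679.2 -19.7  78. ]
scene or [366, 304, 22, 96, 334] [377.6 375.2] [1033.1   98.2   78. ]
scene red [4, 82, 20, 15, 201] [13.5 89.3] [ -284.5 -1167.     88. ]
scene red [452, 163, 6, 6, 29] [454.4 165.3] [380.1 456.1  88. ]
scene red [468, 177, 6, 7, 28] [470.2 180.2] [456.7 480.8  88. ]
scene red [458, 185, 6, 6, 28] [460.4 187.4] [486.8 440.9  88. ]
scene red [214, 197, 36, 16, 235] [230.8 206.8] [ 511.  -231.1   88. ]
scene blue [379, 47, 19, 7, 111] [388.2  50.4] [-609.7  443.2   42. ]
scene blue [413, 46, 20, 7, 122] [422.2  48.8] [-611.   611.7   42. ]
scene blue [125, 57, 87, 22, 1575] [168.3  67.4] [-529.2 -598.8   42. ]
scene blue [373, 139, 45, 27, 388] [394.2 154.9] [245.1 297.3  42. ]
scene blue [465, 170, 6, 6, 26] [468. 173.] [366.  514.1  42. ]
scene blue [456, 178, 6, 5, 26] [458.7 180. ] [398.3 473.2  42. ]
scene blue [383, 
[... 678 characters left out ...]
] [385.6 194.2] [ 492.  -231.5   88. ]
top red [176, 213, 7, 3, 15] [179.2 213.9] [442.1 484.6  88. ]
top red [622, 321, 18, 18, 265] [631.5 329. ] [    8.7 -1057.5    88. ]
top blue [394, 40, 76, 75, 2806] [430.1  78.5] [ 910.6 -414.6   42. ]
top blue [260, 127, 6, 7, 35] [262.5 130.1] [736.9 196.5  42. ]
top blue [179, 192, 7, 5, 26] [181.6 193.8] [514.8 488.8  42. ]
top blue [271, 193, 26, 25, 274] [283.8 205.2] [464.7 125.6  42. ]
top blue [224, 195, 34, 35, 513] [240.6 211.9] [444.6 279.6  42. ]
top blue [187, 213, 6, 5, 23] [189.2 214.7] [439.3 462.6  42. ]
top blue [175, 222, 7, 5, 27] [177.9 223.7] [408.4 502.9  42. ]
top blue [213, 251, 45, 45, 860] [235.4 272.8] [230.3 301.5  42. ]
```

View pics/topd.png

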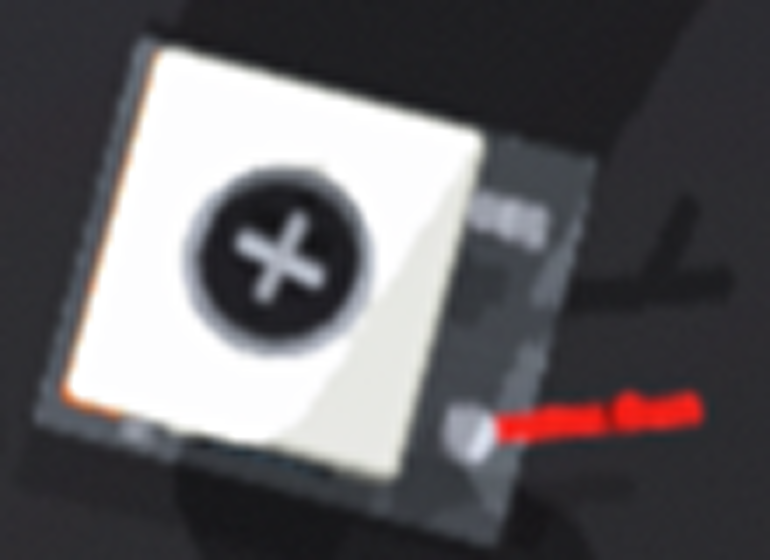

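View pics/scz.png

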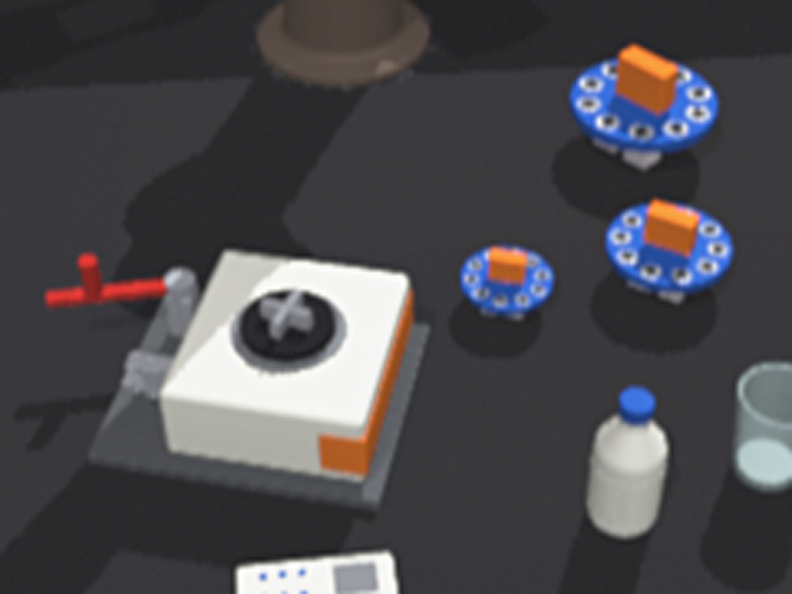

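View pics/topz.png

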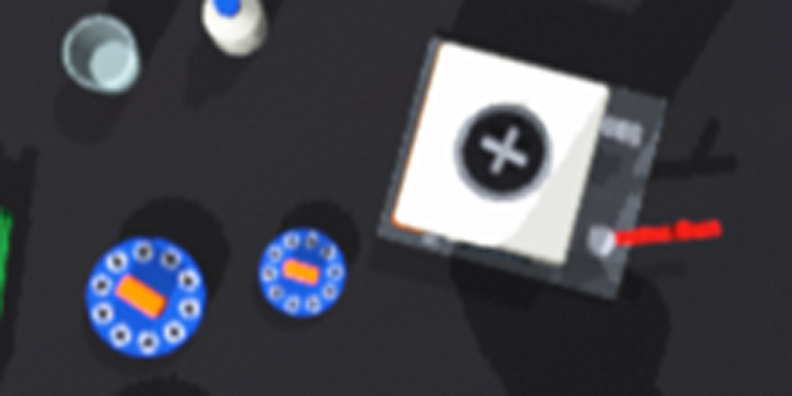

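```bash
cat > m1.py <<'E'
from h import *
img,K,T=grab("top"); S=6
big=cv2.resize(img,None,fx=S,fy=S,interpolation=cv2.INTER_CUBIC)
def up(u,v): return ((u+.5)/S-.5,(v+.5)/S-.5)
# housing top
hsv=cv2.cvtColor(big,cv2.COLOR_RGB2HSV)
sub=np.zeros(big.shape[:2],np.uint8); sub[135*S:215*S,300*S:392*S]=1
m=((hsv[...,2]>150)&(hsv[...,1]<50)).astype(np.uint8)*sub
bs=max(blobs(m),key=lambda b:b[0][4])
cs,_=cv2.findContours(bs[2].astype(np.uint8),cv2.RETR_EXTERNAL,cv2.CHAIN_APPROX_NONE)
r=cv2.minAreaRect(cs[0]); pts=[onz(K,T,*up(*p),85)[:2] for p in cv2.boxPoints(r)]
pts=np.array(pts);print("housing",pts.round(1).tolist(),pts.mean(0).round(1)); e=pts-np.roll(pts,1,0)
print("sides",np.linalg.norm(e,axis=1).round(1),np.degrees(np.arctan2(e[:,1],e[:,0])).round(2))
# spindle
sub[:]=0; cv2.circle(sub,(int(340*S),int(172.5*S)),int(9*S),1,-1)
c0=proj(K,T,(0,0,0))
g=cv2.cvtColor(big,cv2.COLOR_RGB2GRAY); m=((g>95)&(sub>0)).astype(np.uint8)
bs=max(blobs(m),key=lambda b:b[0][4]); vv,uu=np.nonzero(bs[2])
P=np.array([onz(K,T,*up(u,v),114)[:2] for u,v in zip(uu[::3],vv[::3])])
c=P.mean(0);
rc=cv2.minAreaRect(P.astype(np.float32)); c2=np.array(rc[0])
for cc in (c,c2):
    d=P-cc; z=d[:,0]+1j*d[:,1]; a=np.angle((z**4).sum())/4
    print("spindle",cc.round(1),"ang deg",np.degrees(a).round(2),"R",np.abs(z).max().round(1))
print(rc)
# seat: black disc
# grip
m=((hsv[...,0]>4)&(hsv[...,0]<20)&(hsv[...,1]>150)&(hsv[...,2]>130)).astype(np.uint8)
for s,cc,l in blobs(m,500):
    if 220*S<cc[0]<260*S and 195*S<cc[1]<230*S:
        cs,_=cv2.findContours(l.astype(np.uint8),cv2.RETR_EXTERNAL,cv2.CHAIN_APPROX_NONE)
        b=np.array([onz(K,T,*up(*p),78)[:2] for p in cv2.boxPoints(cv2.minAreaRect(cs[0]))]); e=b-np.roll(b,1,0)
        print("grip",b.mean(0).round(1),np.linalg.norm(e,axis=1).round(1),np.degrees(np.arctan2(e[:,1],e[:,0])).round(1))
m=((hsv[...,0]>100)&(hsv[...,0]<125)&(hsv[...,1]>120)&(hsv[...,2]>70)).astype(np.uint8)
for s,cc,l in blobs(m,500):
    if 220*S<cc[0]<260*S and 195*S<cc[1]<230*S:
        cs,_=cv2.findContours(l.astype(np.uint8),cv2.RETR_EXTERNAL,cv2.CHAIN_APPROX_NONE)
        (u,v),rr=cv2.minEnclosingCircle(cs[0]); p=onz(K,T,*up(u,v),42);q=onz(K,T,*up(u+rr,v),42)
        print("disc",p.round(1),2*np.linalg.norm(p-q))
# red hook
m=(((hsv[...,0]<4)|(hsv[...,0]>176))&(hsv[...,1]>150)&(hsv[...,2]>90)).astype(np.uint8)
for s,cc,l in blobs(m,500):
    if 360*S<cc[0]<410*S and 180*S<cc[1]<205*S:
        cs,_=cv2.findContours(l.astype(np.uint8),cv2.RETR_EXTERNAL,cv2.CHAIN_APPROX_NONE)
        b=np.array([onz(K,T,*up(*p),70)[:2] for p in cv2.boxPoints(cv2.minAreaRect(cs[0]))]);e=b-np.roll(b,1,0)
        print("hook",b.round(1).tolist(),np.degrees(np.arctan2(e[:,1],e[:,0])).round(1))
E
python3 m1.py
```

```text
housing [[500.0, 40.1], [685.5, -15.2], [624.5, -217.7], [439.7, -161.2]] [562.4 -88.5]
sides [210.1 193.5 211.5 193.2] [  73.32  -16.57 -106.75  163.  ]
spindle [572.7 -72.6] ang deg -28.06 R 23.7
spindle [572.2 -72.5] ang deg -28.0 R 23.9
((572.193359375, -72.46318054199219), (37.48246383666992, 36.01128005981445), 17.92289161682129)
grip [444.3 279.5] [45.  19.  45.1 19. ] [  55.7  -34.  -124.3  145.9]
disc [444.4 282.   42. ] 124.33914321963687
hook [[502.0, -181.3], [509.4, -284.5], [487.3, -285.9], [479.9, -182.7]] [   3.7  -85.9 -176.5   94.1]
```

```bash
cat >> h.py <<'E'
def tri(c1,p1,c2,p2):
    o1,d1=ray(*c1,*p1);o2,d2=ray(*c2,*p2);d1=d1/np.linalg.norm(d1);d2=d2/np.linalg.norm(d2)
    s=np.linalg.lstsq(np.c_[d1,-d2],o2-o1,rcond=None)[0]; a=o1+s[0]*d1;b=o2+s[1]*d2
    return (a+b)/2,np.linalg.norm(a-b)
E
python3 - <<'E'
from h import *
it,Kt,Tt=grab("top"); i2,Ks,Ts=grab("scene")
t=(Kt,Tt);s=(Ks,Ts)
print("pegtop",tri(t,(390,193.3),s,(226.7,198.8)))
print("pin",tri(t,(367.1,196.7),s,(254.5,204.0)))
print("pin@z70",onz(Kt,Tt,367.1,196.7,72),onz(Ks,Ts,254.5,204,72))
print("catch",onz(Kt,Tt,373,166,80))
print("peg@106",onz(Kt,Tt,390,193.3,106),onz(Ks,Ts,226.7,198.8,106))
zoom(i2,205,175,335,275,6,"pics/scd.png"); zoom(it,355,150,415,210,10,"pics/toph.png")
# housing edges: fit corners from topd
for q in ((160,48),(483,133),(395,475),(66,393)):
    print(onz(Kt,Tt,300-.5+(q[0]+.5)/7,135-.5+(q[1]+.5)/7,85).round(1))
E
```

```text
pegtop (array([ 493.7350435 , -242.86827224,  104.10596563]), np.float64(2.694583927210045))
pin (array([ 485.88389249, -167.82856792,   70.90339044]), np.float64(2.215633759813878))
pin@z70 [ 485.86037023 -168.81699543   72.        ] [ 487.22966719 -166.55001744   72.        ]
catch [ 592.52153345 -192.00089832   80.        ]
peg@106 [ 493.71855086 -243.91848176  106.        ] [ 496.10282894 -241.03015131  106.        ]
[682.8 -17.1  85. ]
[ 636.  -177.3   85. ]
[ 466.2 -128.1   85. ]
[511.1  34.1  85. ]
```

View pics/scd.png

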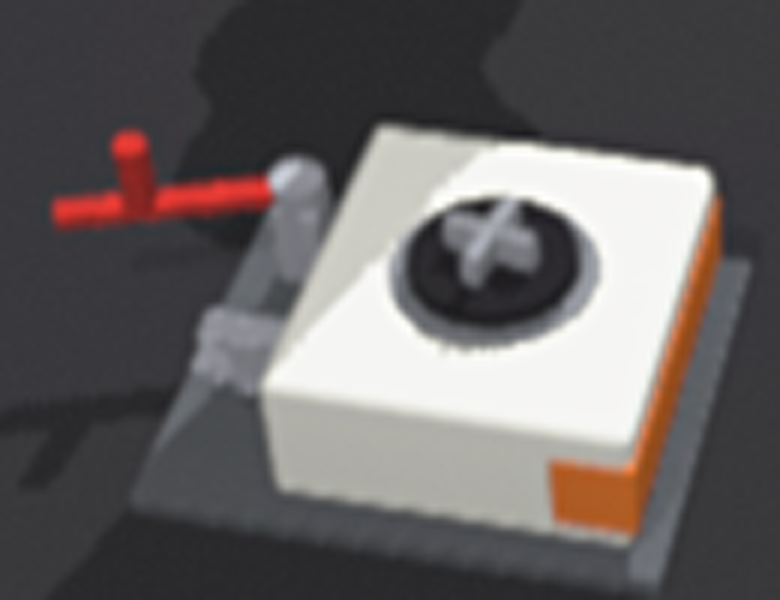

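View pics/toph.png

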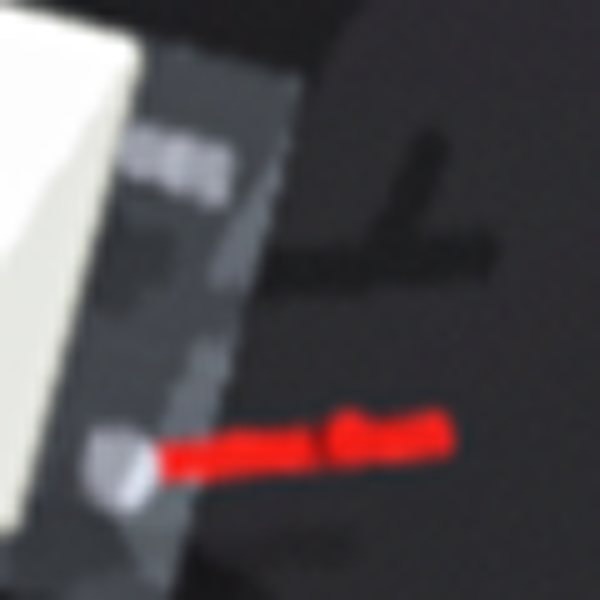

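The measurements agree with the sizes given:

| Item | Measured |
|---|---|
| Housing | 179 x 167 mm, yaw -16.6° |
| Hinge pin | (486,-168) |
| Peg | (494.5,-243), 75.3 mm from the pin, so q ≈ 1.17 rad |
| Middle rotor grip | (444.3,279.5), bar at 55.7° |
| Spindle | (572.5,-72.5), blades at 62° (mod 90) |

First I'll move behind the peg with the fingers shut.

```bash
python3 -m creep '[[0,0,-0.031,0.0205,0.032,0,1],[0,0,-0.031,0.0205,0.032,0,1],[0,0,-0.031,0.0205,0.032,0,1],[0,0,-0.031,0.0205,0.032,0,1],[0,0,-0.031,0.0205,0.032,0,1],[0,0,-0.031,0.0205,0.032,0,1],[0,0,-0.031,0.0205,0.032,0,1],[0,0,-0.031,0.0205,0.032,0,1],[0,0,-0.031,0.0205,0.032,0,1],[0,0,-0.031,0.0205,0.032,0,1],[0,0,0,0,0,0,1]]'
```

```text
t: 1.72
tool_pos: [463.6, -247.6, 231.4]
tcp_rot: [-0.0, 0.748, -0.664, 0.0]
ft_force: [0.5, -0.2, 0.7]
gripper_width: -0.1
```

```bash
python3 -m creep '[[0,0,0,-0.002,0.001,-0.05,1],[0,0,0,0,0,-0.05,1],[0,0,0,0,0,-0.047,1],[0,0,0,0,0,0,1]]'
python3 - <<'E'
from h import *
i,K,T=grab("scene"); zoom(i,185,130,335,260,5,"pics/s1.png")
P=np.array([486,-168.]); prev=None
for th in np.radians(np.linspace(-83.5,-16.6,13)):
    p=P+75*np.array([np.cos(th),np.sin(th)])-19*np.array([-np.sin(th),np.cos(th)])
    print(p.round(1), None if prev is None else (p-prev).round(1)); prev=p
E
```

```text
t: 2.22
tool_pos: [456.5, -246.9, 80.5]
tcp_rot: [0.001, 0.746, -0.666, -0.005]
ft_force: [0.0, 0.1, 0.6]
gripper_width: 0.2
[ 475.6 -244.7] None
[ 483.1 -245.3] [ 7.5 -0.6]
[ 490.6 -245.2] [7.5 0.1]
[ 498.1 -244.4] [7.5 0.8]
[ 505.5 -242.9] [7.4 1.5]
[ 512.7 -240.6] [7.2 2.2]
[ 519.6 -237.7] [6.9 2.9]
[ 526.2 -234.1] [6.6 3.6]
[ 532.4 -229.9] [6.2 4.2]
[ 538.2 -225.1] [5.8 4.8]
[ 543.5 -219.7] [5.3 5.3]
[ 548.3 -213.9] [4.8 5.8]
[ 552.4 -207.6] [4.2 6.3]
```

View pics/s1.png

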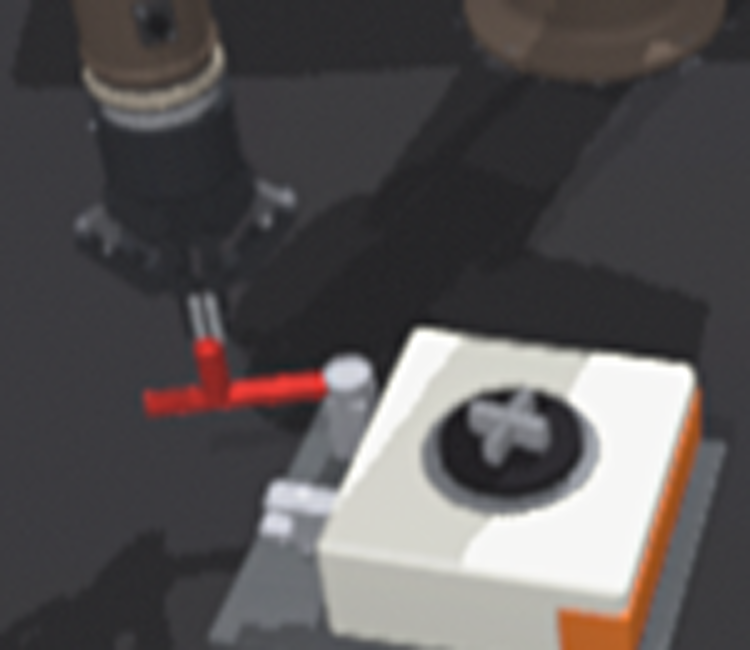

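The shut fingers are just behind the peg at (210,340). Now I'll swing the arm round.

```bash
python3 -m creep '[[0,0,0,0.008,0.001,0.002,1],[0,0,0,0.008,0.001,0,1],[0,0,0.0975,0.0075,-0.0006,0,1],[0,0,0.0975,0.0075,0.0001,0,1],[0,0,0.0975,0.0075,0.0008,0,1],[0,0,0.0975,0.0074,0.0015,0,1],[0,0,0.0975,0.0072,0.0022,0,1],[0,0,0.0975,0.0069,0.0029,0,1],[0,0,0.0975,0.0066,0.0036,0,1],[0,0,0.0975,0.0062,0.0042,0,1]]'
python3 - <<'E'
from h import *
i,K,T=grab("scene"); zoom(i,185,130,335,260,5,"pics/s2.png")
E
```

```text
t: 3.52
tool_pos: [535.7, -232.9, 88.5]
tcp_rot: [0.001, 0.944, -0.33, 0.002]
ft_force: [-0.6, -0.9, -1.0]
gripper_width: -0.0
```

View pics/s2.png

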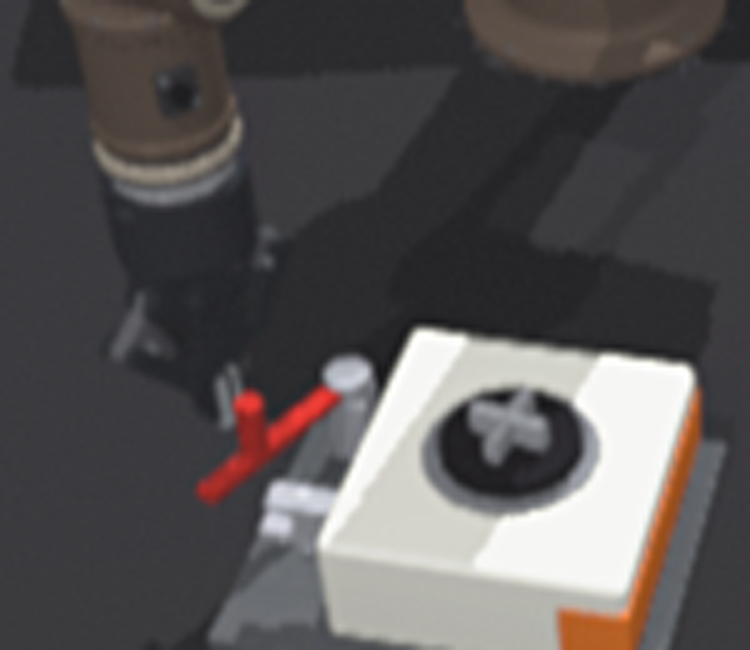

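Swinging well. I'll continue to the stop and push a little past it.

```bash
python3 -m creep '[[0,0,0.0975,0.0058,0.0048,-0.003,1],[0,0,0.0975,0.0053,0.0053,0,1],[0,0,0.0975,0.0048,0.0058,0,1],[0,0,0.0975,0.0042,0.0063,0,1],[0,0,0,0.0006,0.002,0,1],[0,0,0,0,0,0,1]]'
python3 - <<'E'
from h import *
i,K,T=grab("scene"); zoom(i,185,130,335,260,5,"pics/s3.png")
E
```

```text
t: 4.32
tool_pos: [554.6, -207.6, 84.1]
tcp_rot: [0.0, 0.99, -0.143, 0.001]
ft_force: [0.7, -0.2, 0.0]
gripper_width: -0.2
```

View pics/s3.png

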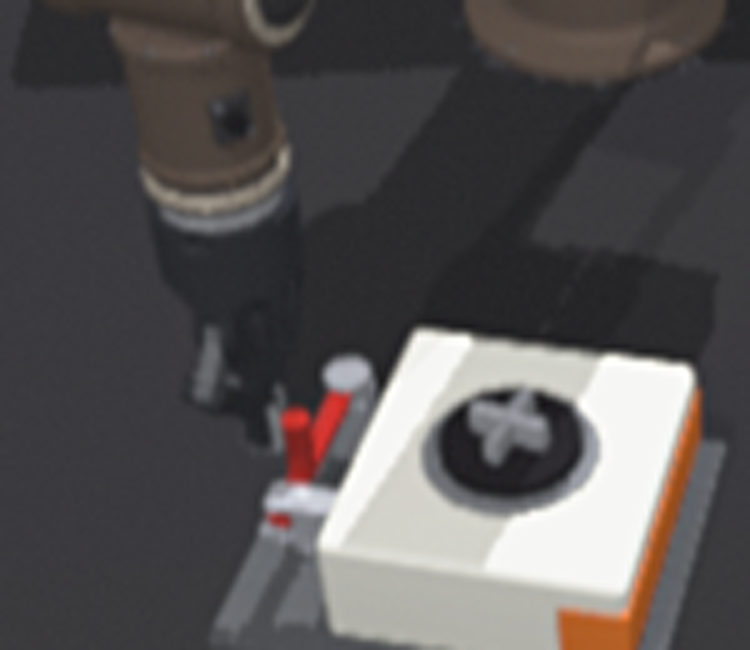

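It's in the catch area, but there's no stop force yet. I'll push on slowly.

```bash
python3 -m creep '[[0,0,0,0.0008,0.0028,0,1],[0,0,0,0,0,0,1]]'; python3 -m creep '[[0,0,0,0.0008,0.0028,0,1],[0,0,0,0,0,0,1]]';python3 -m creep '[[0,0,0,0.0006,0.002,0,1],[0,0,0,0,0,0,1]]'
```

```text
t: 4.62
tool_pos: [554.6, -206.3, 83.6]
tcp_rot: [0.001, 0.99, -0.142, 0.0]
ft_force: [-2.1, -4.0, 0.4]
gripper_width: -0.4
t: 4.88
tool_pos: [554.7, -206.2, 83.7]
tcp_rot: [0.004, 0.99, -0.142, -0.0]
ft_force: [-4.5, -11.8, 1.0]
gripper_width: -0.1
t: 5.12
tool_pos: [554.7, -206.0, 83.7]
tcp_rot: [0.005, 0.99, -0.141, -0.001]
ft_force: [-6.0, -16.6, 0.4]
gripper_width: -0.2
```

A hard stop shows as 17 N with no further travel. I'll retreat and check.

```bash
python3 -m creep '[[0,0,0,0,0,0,1],[0,0,0,-0.0014,-0.0048,0,1],[0,0,0,-0.005,-0.015,0,1],[0,0,0,-0.01,-0.03,0.03,1],[0,0,0,0,0,0.06,0],[0,0,0,0,0,0.06,0],[0,0,0,0,0.0,0,0]]'
python3 - <<'E'
from h import *
i,K,T=grab("scene"); zoom(i,205,150,335,250,6,"pics/s4.png")
i,K,T=grab("top"); zoom(i,300,135,410,215,7,"pics/t4.png")
E
```

```text
t: 6.0
tool_pos: [543.7, -252.0, 240.4]
tcp_rot: [0.002, 0.99, -0.143, 0.006]
ft_force: [-0.1, -0.3, 0.4]
gripper_width: 54.9
```

View pics/s4.png

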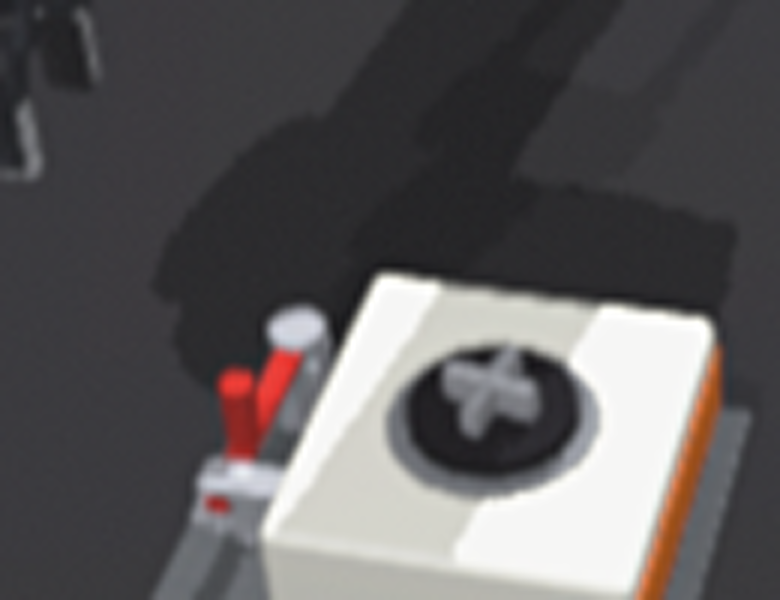

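View pics/t4.png

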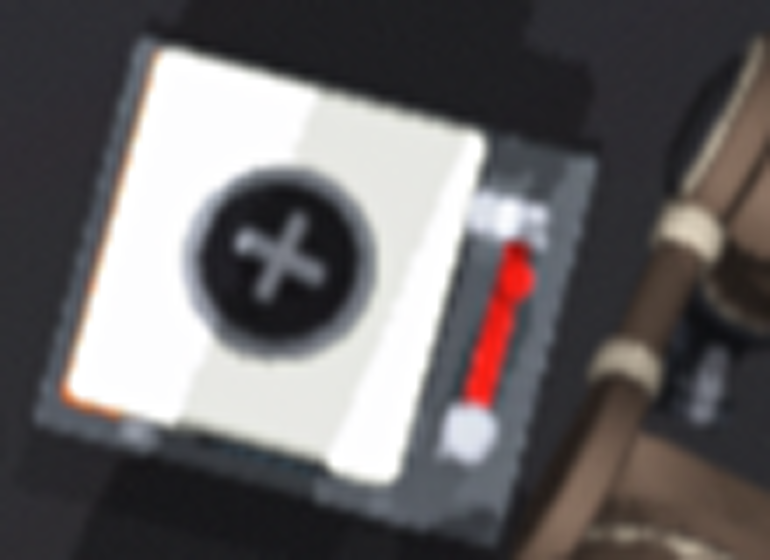

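The hook is seated in the catch, parallel to the housing wall. The peg is at top-view zoom (516,280). Now to the rotor.

```bash
python3 -m creep '[[0,0,-0.026,-0.0083,0.0443,0,0],[0,0,-0.026,-0.0083,0.0443,0,0],[0,0,-0.026,-0.0083,0.0443,0,0],[0,0,-0.026,-0.0083,0.0443,0,0],[0,0,-0.026,-0.0083,0.0443,0,0],[0,0,-0.026,-0.0083,0.0443,0,0],[0,0,-0.026,-0.0083,0.0443,0,0],[0,0,-0.026,-0.0083,0.0443,0,0],[0,0,-0.026,-0.0083,0.0443,0,0],[0,0,-0.026,-0.0083,0.0443,0,0],[0,0,-0.026,-0.0083,0.0443,0,0],[0,0,-0.026,-0.0083,0.0443,0,0],[0,0,0,0,0,0,0],[0,0,0,0,0,0,0]]'
python3 - <<'E'
from h import *
i,K,T=grab("scene"); zoom(i,340,90,470,220,5,"pics/s5.png")
p=bot.get_obs(); print(p["tool_pos"],p["tcp_rot"],p["gripper_width"],p["joint_positions"].round(2))
print("pred bar top centre",proj(K,T,(444.3,279.5,78)))
for a,b in ((23,10),(23,-10),(-23,-10),(-23,10)):
    t=np.radians(55.7); q=(444.3+a*np.cos(t)-b*np.sin(t),279.5+a*np.sin(t)+b*np.cos(t),78); u=proj(K,T,q); print(((u[0]-340)*5,(u[1]-90)*5))
E
```

```text
t: 7.85
tool_pos: [439.0, 281.0, 231.2]
tcp_rot: [0.002, 0.956, -0.294, -0.001]
ft_force: [1.2, -1.1, 0.3]
gripper_width: 85.6
[439.38560789 280.67074351 231.64321432] [ 0.00136378  0.95561012 -0.29462905 -0.0010809 ] 85.80881203105001 [ 0.49  0.11  1.87 -0.    1.16  1.08]
pred bar top centre (np.float64(402.9082938883531), np.float64(184.0698588379514))
(np.float64(356.54461671784645), np.float64(472.9045186585162))
(np.float64(344.3457782123883), np.float64(491.58265275663297))
(np.float64(272.6813629178855), np.float64(467.80277147916934))
(np.float64(285.4046007674532), np.float64(449.5914371685104))
```

View pics/s5.png

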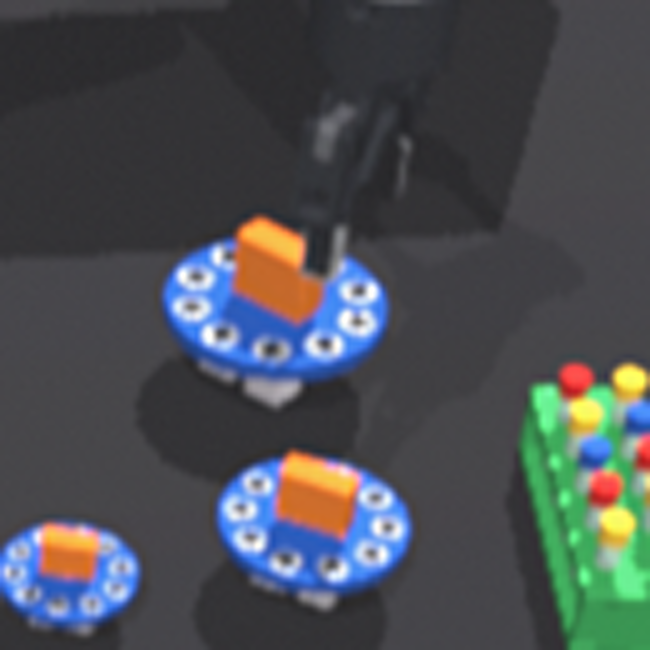

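The image shows the bar about 1 px right of the top-view prediction, which is the ~2 mm calibration spread. I'll use (444.5,280.5) and descend.

```bash
python3 -m creep '[[0,0,0,0.0053,-0.0003,-0.05,0],[0,0,0,0,0,-0.05,0],[0,0,0,0,0,-0.03,0],[0,0,0,0,0,0,0],[0,0,0,0,0,0,0]]'
python3 - <<'E'
from h import *
for n in range(3): print(bot.get_obs()["tool_pos"].round(1)); grab("top")
i,K,T=grab("scene"); zoom(i,340,90,470,220,5,"pics/s6.png")
i,K,T=grab("top"); zoom(i,190,160,300,260,7,"pics/t6.png")
E
```

```text
t: 8.52
tool_pos: [446.7, 281.2, 104.3]
tcp_rot: [-0.001, 0.955, -0.295, 0.001]
ft_force: [1.0, 0.4, 0.8]
gripper_width: 85.2
[446.7 281.2 104.3]
[447.2 281.7 105. ]
[447.3 281.9 105.2]
```

View pics/s6.png

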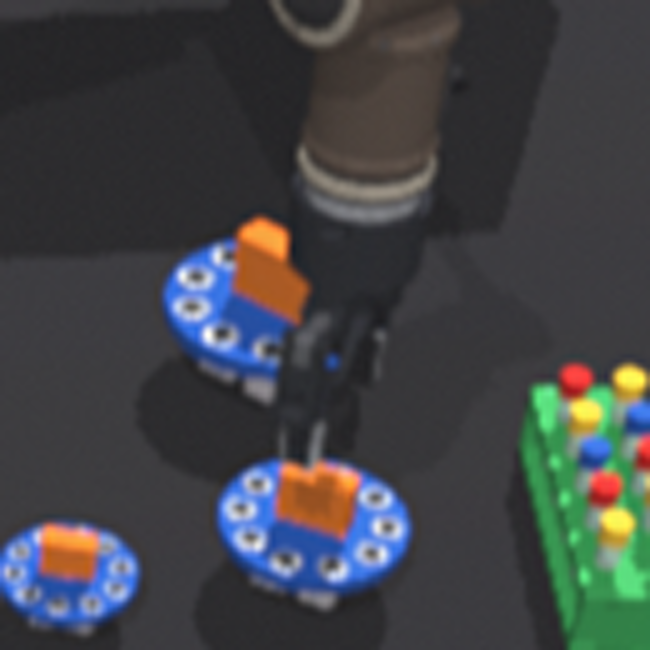

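```bash
python3 -m creep '[[0,0,0,-0.0027,-0.0013,-0.03,0],[0,0,0,0,0,-0.027,0],[0,0,0,0,0,0,0],[0,0,0,0,0,0,0]]'
```

```text
t: 9.28
tool_pos: [443.7, 280.8, 47.4]
tcp_rot: [-0.001, 0.956, -0.294, 0.001]
ft_force: [-0.4, 1.0, -0.1]
gripper_width: 85.3
```

```bash
python3 -m creep '[[0,0,0,0,0,-0.002,0],[0,0,0,0,0,0,1],[0,0,0,0,0,0,1],[0,0,0,0,0,0,1],[0,0,0,0,0,0,1],[0,0,0,0,0,0,1],[0,0,0,0,0,0,1],[0,0,0,0,0,0,1],[0,0,0,0,0,0,1]]'
python3 - <<'E'
from h import *
i,K,T=grab("scene"); zoom(i,340,110,470,220,6,"pics/s7.png")
E
```

```text
t: 10.4
tool_pos: [443.1, 280.2, 44.4]
tcp_rot: [-0.0, 0.956, -0.295, 0.0]
ft_force: [-0.1, -0.5, 1.5]
gripper_width: 19.0
```

View pics/s7.png

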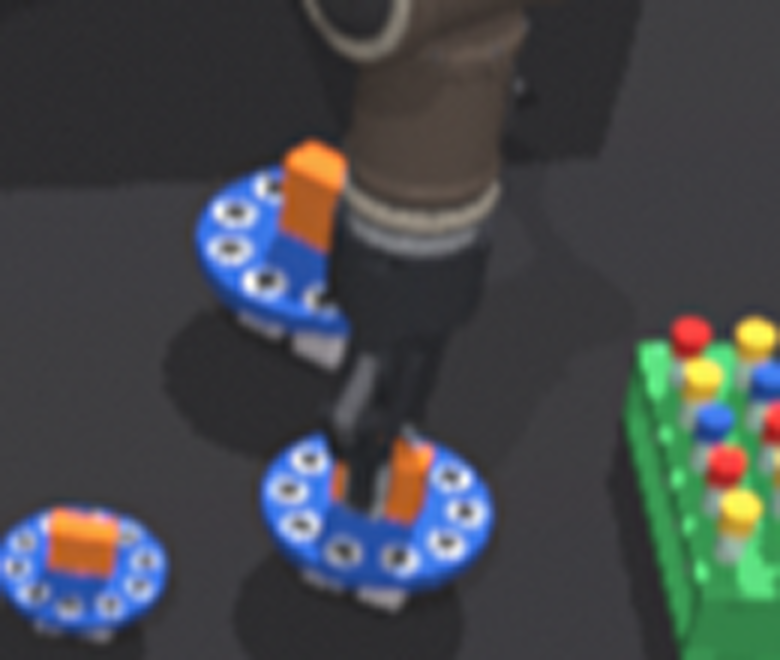

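Gripped (19 mm opening). Lift and carry towards the spindle.

```bash
python3 -m creep '[[0,0,0,0,0,0.02,1],[0,0,0,0,0,0.04,1],[0,0,0,0,0,0.04,1],[0,0,0,0,0,0.04,1],[0,0,0,0,0,0.01,1],[0,0,0,0,0,0,1]]'; python3 -m creep '[[0,0,0.01,0.0092,-0.0251,0,1],[0,0,0.01,0.0092,-0.0251,0,1],[0,0,0.01,0.0092,-0.0251,0,1],[0,0,0.01,0.0092,-0.0251,0,1],[0,0,0.01,0.0092,-0.0251,0,1],[0,0,0.01,0.0092,-0.0251,0,1],[0,0,0.01,0.0092,-0.0251,0,1],[0,0,0.01,0.0092,-0.0251,0,1],[0,0,0.01,0.0092,-0.0251,0,1],[0,0,0.01,0.0092,-0.0251,0,1],[0,0,0.01,0.0092,-0.0251,0,1],[0,0,0,0.0092,-0.0251,0,1],[0,0,0,0.0092,-0.0251,0,1],[0,0,0,0.0092,-0.0251,0,1],[0,0,0,0,0,0,1],[0,0,0,0,0,0,1]]'
python3 - <<'E'
from h import *
i,K,T=grab("scene"); zoom(i,215,90,345,220,5,"pics/s8.png")
i,K,T=grab("top"); zoom(i,300,130,410,215,7,"pics/t8.png")
E
```

```text
t: 11.2
tool_pos: [442.3, 280.1, 193.6]
tcp_rot: [0.0, 0.956, -0.295, -0.0]
ft_force: [-0.9, -1.0, -3.6]
gripper_width: 19.2
t: 13.2
tool_pos: [569.9, -70.5, 191.8]
tcp_rot: [-0.0, 0.97, -0.242, -0.002]
ft_force: [0.2, -0.5, -2.2]
gripper_width: 19.3
```

View pics/s8.png

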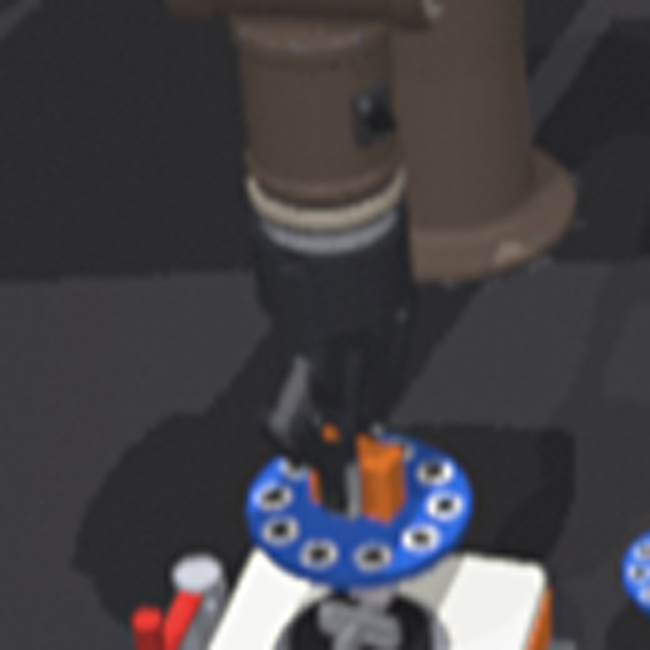

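View pics/t8.png

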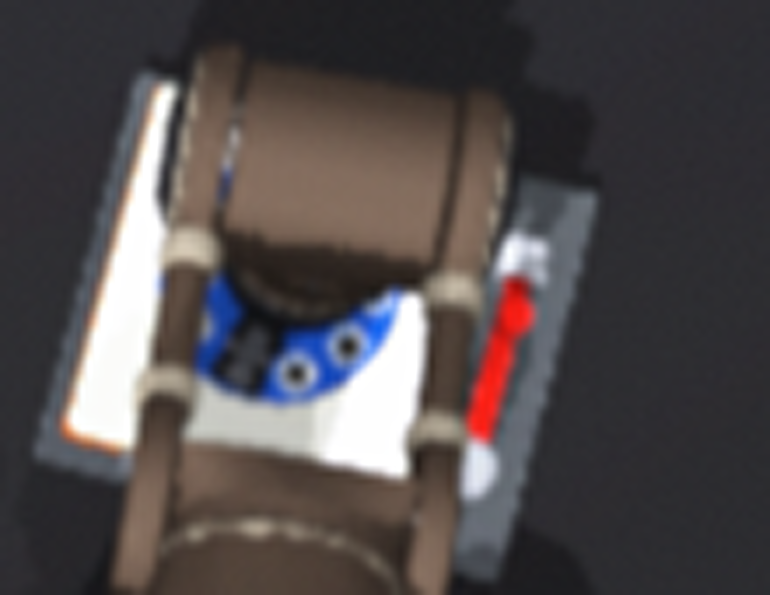

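```bash
cat > m2.py <<'E'
from h import *
i,K,T=grab("scene"); o=bot.get_obs(); print(o["tool_pos"].round(1))
dz=o["tool_pos"][2]-44.4
print("spindle scene est",onz(K,T,286.8,215.3,116).round(1))
S=6; big=cv2.resize(i,None,fx=S,fy=S,interpolation=cv2.INTER_CUBIC)
hsv=cv2.cvtColor(big,cv2.COLOR_RGB2HSV)
m=((hsv[...,0]>100)&(hsv[...,0]<125)&(hsv[...,1]>110)&(hsv[...,2]>60)).astype(np.uint8)
m[:, :220*S]=0; m[:,335*S:]=0; m[:150*S]=0; m[225*S:]=0
b=max(blobs(m),key=lambda b:b[0][4]); vv,uu=np.nonzero(b[2])
def up(u,v): return ((u+.5)/S-.5,(v+.5)/S-.5)
L=uu.argmin();R=uu.argmax()
row=lambda k:np.median(vv[uu==uu[k]])
pl=onz(K,T,*up(uu[L],row(L)),39+dz);pr=onz(K,T,*up(uu[R],row(R)),39+dz)
print("L",pl.round(1),"R",pr.round(1),"mid",((pl+pr)/2).round(1),"width",np.linalg.norm(pl-pr).round(1))
bt=vv.argmax(); pb=onz(K,T,*up(np.median(uu[vv==vv[bt]]),vv[bt]),36+dz); print("bottom",pb.round(1),"-> x",pb[0]-58)
for c in ((571.3,-71.8),(573.3,-71)):
  print(c,proj(K,T,(*c,116)))
E
python3 m2.py
python3 - <<'E'
from h import *
E
```

```text
[570.8 -70.2 193.3]
spindle scene est [589.9 -72.2 116. ]
L [ 568.3 -128.1  187.9] R [577.   -8.2 187.9] mid [572.6 -68.2 187.9] width 120.2
bottom [635.1 -78.2 184.9] -> x 577.1254603309212
(571.3, -71.8) (np.float64(286.7877031074078), np.float64(210.57277059169704))
(573.3, -71) (np.float64(287.0994265494165), np.float64(211.05624900021292))
```

Run:
```python
from h import *
_,K,T=grab("scene"); i=cv2.imread("pics/scene0.png")[:,:,::-1]
z=cv2.resize(i[200:235,265:310],None,fx=16,fy=16,interpolation=cv2.INTER_CUBIC)[:,:,::-1].copy()
for c,col in (((572.5,-72.5),(0,255,0)),((573.5,-71.5),(0,0,255))):
  for a in (62,-28):
    t=np.radians(a);d=np.array([np.cos(t),np.sin(t)])*22
    q=[proj(K,T,(c[0]+s*d[0],c[1]+s*d[1],114)) for s in(-1,1)]
    q=[(int((u-265+.5)*16),int((v-200+.5)*16)) for u,v in q]; cv2.line(z,q[0],q[1],col,1)
cv2.imwrite("pics/cr.png",z)
for nm,q in (("BL",(466.2,-128.1)),("FL",(636,-177.3)),("FR",(682.8,-17.1)),("BR",(511.1,34.1))): print(nm,(( np.array(proj(K,T,(*q,85)))-[205,150])*6).round(0))
```

```text
BL [375. 271.]
FL [258. 530.]
FR [628. 585.]
BR [713. 312.]
```

View pics/cr.png

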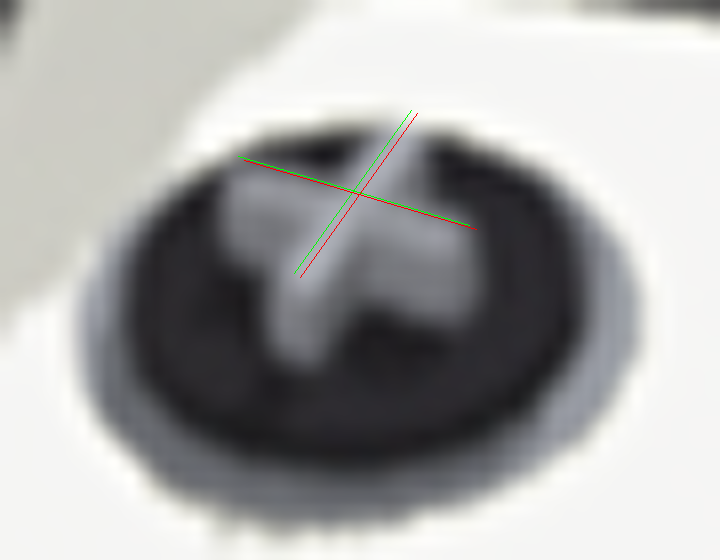

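The top-view spindle estimate falls on the cross in the scene view within about 1 px. I'll lower to just above the blades and recheck.

```bash
python3 -m creep '[[0,0,0,0.0005,-0.002,-0.015,1],[0,0,0,0,0,-0.013,1],[0,0,0,0,0,0,1],[0,0,0,0,0,0,1]]'; python3 m2.py
python3 - <<'E'
from h import *
i,K,T=grab("scene"); zoom(i,235,140,340,245,6,"pics/s9.png"); print(bot.get_obs()["tcp_rot"],bot.get_obs()["ft_force"])
E
```

```text
t: 13.9
tool_pos: [572.1, -73.2, 166.0]
tcp_rot: [0.0, 0.97, -0.242, -0.0]
ft_force: [0.8, -0.5, -2.9]
gripper_width: 19.2
[572.5 -73.2 166.5]
spindle scene est [589.9 -72.2 116. ]
L [ 571.7 -131.5  161.1] R [577.7 -11.2 161.1] mid [574.7 -71.4 161.1] width 120.5
bottom [634.3 -89.3 158.1] -> x 576.3283152488632
(571.3, -71.8) (np.float64(286.7877031074078), np.float64(210.57277059169704))
(573.3, -71) (np.float64(287.0994265494165), np.float64(211.05624900021292))
[-2.68503569e-05  9.70370870e-01 -2.41619755e-01  5.17441492e-04] [ 0.04149776 -0.0518125  -2.2259814 ]
```

View pics/s9.png

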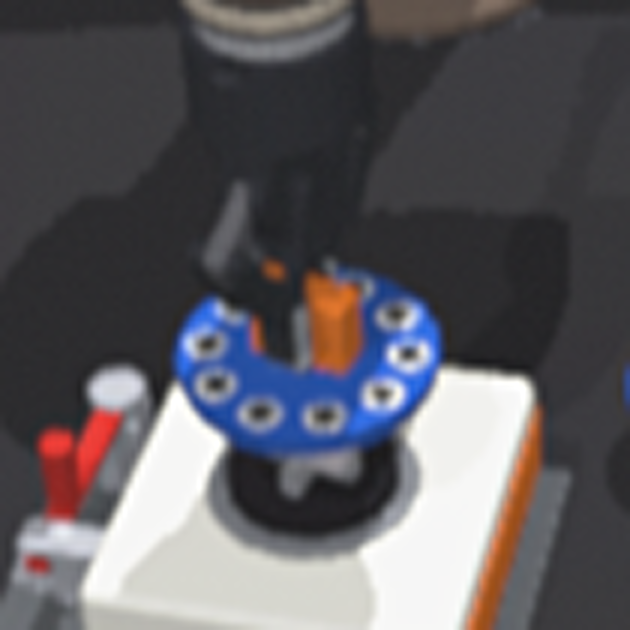

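```bash
python3 -m creep '[[0,0,0,-0.001,0.0007,-0.003,1],[0,0,0,0,0,-0.003,1],[0,0,0,0,0,0,1]]'; python3 -m creep '[[0,0,0,0,0,-0.003,1],[0,0,0,0,0,0,1]]';python3 -m creep '[[0,0,0,0,0,-0.003,1],[0,0,0,0,0,0,1]]'
```

```text
t: 14.38
tool_pos: [570.8, -72.4, 159.9]
tcp_rot: [0.0, 0.97, -0.242, -0.0]
ft_force: [-0.1, -0.1, -2.9]
gripper_width: 19.4
t: 14.62
tool_pos: [571.4, -72.5, 157.3]
tcp_rot: [0.0, 0.97, -0.242, 0.0]
ft_force: [0.8, 0.8, -2.0]
gripper_width: 18.8
t: 14.88
tool_pos: [572.2, -73.0, 154.7]
tcp_rot: [0.0, 0.97, -0.242, 0.001]
ft_force: [2.3, -1.2, -1.2]
gripper_width: 18.8
```

No significant vertical force with the hub about 6 mm below the blade tops, so it's meshing. Continue.

```bash
python3 -m creep '[[0,0,0,0,0,-0.003,1],[0,0,0,0,0,0,1]]'; python3 -m creep '[[0,0,0,0,0,-0.003,1],[0,0,0,0,0,-0.003,1],[0,0,0,0,0,0,1]]';python3 -m creep '[[0,0,0,0,0,-0.003,1],[0,0,0,0,0,0,1]]'
```

```text
t: 15.12
tool_pos: [572.1, -73.0, 151.3]
tcp_rot: [0.0, 0.97, -0.242, 0.001]
ft_force: [3.0, -3.0, -1.8]
gripper_width: 18.8
t: 15.5
tool_pos: [572.2, -73.0, 145.4]
tcp_rot: [0.0, 0.97, -0.242, 0.001]
ft_force: [4.2, -3.3, -1.7]
gripper_width: 19.4
t: 15.75
tool_pos: [572.2, -73.1, 142.4]
tcp_rot: [0.0, 0.97, -0.242, 0.001]
ft_force: [4.2, -5.4, -1.5]
gripper_width: 19.1
```

```bash
python3 -m creep '[[0,0,0,0.0008,-0.0008,-0.001,1],[0,0,0,0,0,0,1]]'; python3 -m creep '[[0,0,0,0,0,-0.003,1],[0,0,0,0,0,0,1]]';python3 -m creep '[[0,0,0,0,0,-0.003,1],[0,0,0,0,0,0,1]]';python3 -m creep '[[0,0,0,0,0,-0.002,1],[0,0,0,0,0,0,1],[0,0,0,0,0,0,1]]'
```

```text
t: 16.0
tool_pos: [572.3, -73.2, 141.3]
tcp_rot: [-0.0, 0.97, -0.242, 0.0]
ft_force: [3.6, -3.0, 0.7]
gripper_width: 19.2
t: 16.25
tool_pos: [572.4, -73.2, 139.0]
tcp_rot: [-0.0, 0.97, -0.242, 0.0]
ft_force: [1.8, -2.3, 3.7]
gripper_width: 19.3
t: 16.5
tool_pos: [572.4, -73.2, 136.5]
tcp_rot: [-0.0, 0.97, -0.242, 0.0]
ft_force: [2.0, -2.4, 7.2]
gripper_width: 19.2
t: 16.88
tool_pos: [572.5, -73.2, 135.1]
tcp_rot: [-0.0, 0.97, -0.242, 0.0]
ft_force: [1.3, -2.7, 10.8]
gripper_width: 19.6
```

The spring force follows its curve: 13.5 N net, so about 7.5 mm of travel. I'll push to the hard stop.

```bash
python3 -m creep '[[0,0,0,0,0,-0.001,1],[0,0,0,0,0,0,1],[0,0,0,0,0,0,1]]'; python3 -m creep '[[0,0,0,0,0,-0.0015,1],[0,0,0,0,0,0,1],[0,0,0,0,0,0,1]]'
```

```text
t: 17.25
tool_pos: [572.5, -73.2, 134.5]
tcp_rot: [-0.0, 0.97, -0.242, 0.0]
ft_force: [0.1, -1.9, 11.5]
gripper_width: 19.3
t: 17.62
tool_pos: [572.5, -73.2, 133.3]
tcp_rot: [-0.0, 0.97, -0.242, 0.0]
ft_force: [-0.8, -2.2, 12.3]
gripper_width: 19.2
```

```bash
python3 -m creep '[[0,0,0,0,0,-0.0015,1],[0,0,0,0,0,0,1],[0,0,0,0,0,0,1]]'; python3 -m creep '[[0,0,0,0,0,-0.001,1],[0,0,0,0,0,0,1],[0,0,0,0,0,0,1]]'
python3 - <<'E'
from h import *
i,K,T=grab("scene"); zoom(i,215,140,345,245,6,"pics/s10.png")
i,K,T=grab("top"); zoom(i,300,130,410,215,7,"pics/t10.png")
E
```

```text
t: 18.0
tool_pos: [572.6, -73.2, 133.2]
tcp_rot: [-0.0, 0.97, -0.242, 0.0]
ft_force: [-2.9, -2.2, 19.4]
gripper_width: 19.3
t: 18.38
tool_pos: [572.6, -73.2, 133.1]
tcp_rot: [-0.0, 0.97, -0.242, 0.0]
ft_force: [-4.8, -1.0, 24.3]
gripper_width: 19.3
```

View pics/s10.png

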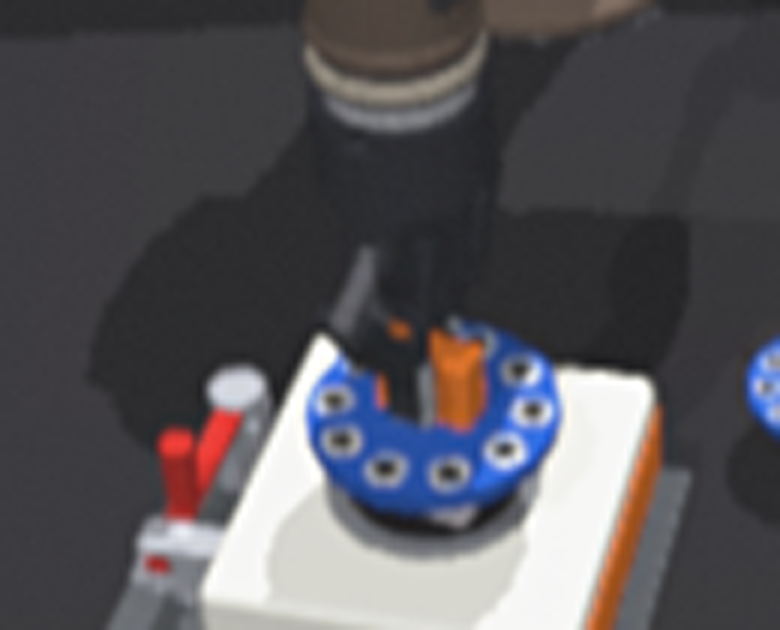

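The hard stop is at TCP z 133.1 mm, against a predicted 133.4. The force is now rising with no travel. The rotor sits level and low on the seat, and the hook is still in the catch. One last stability check, then hand in.

```bash
python3 -m creep '[[0,0,0,0,0,0,1],[0,0,0,0,0,0,1],[0,0,0,0,0,0,1],[0,0,0,0,0,0,1]]'
python3 - <<'E'
from cell import bot
print(bot.hand_in())
E
```

```text
t: 18.98
tool_pos: [572.6, -73.2, 133.1]
tcp_rot: [-0.0, 0.97, -0.242, 0.0]
ft_force: [-4.2, -2.0, 22.9]
gripper_width: 19.5
the job is handed in; nothing more can be done
None
```

I did both steps in order and handed the job in at about 19 s, with the rotor still gripped and pressed down. `hand_in()` gave no verdict.

- **Hook:** I pushed it shut with closed fingers until it hit a hard stop (about 17 N, no further travel). Both views then showed it in the catch and parallel to the housing. It was still in the catch in the last scene picture.
- **Rotor:** I gripped the middle-sized rotor by its bar (19 mm opening) and turned it about 6° to match the blades. I lowered it with little resistance to the seat, then pressed to the hard stop. The stop came at TCP z 133.1 mm, against 133.4 predicted for full seat travel. At hand-in it was level and steady at about 23 N down.
- **Disagreements:** The two cameras differed by about 2–3 mm, mostly in y, so I positioned the rotor relative to the spindle rather than by absolute position. A side force of up to about 5 N appeared while meshing, and I eased it with a 0.8 mm shift in x and y. In the final pose the top view was not checked, because the arm had blocked it over the drive.
- **Bystanders:** None was seen to move in the pictures I took, but I did not measure their positions again at the end.

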